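# Open the push-to-open bench cupboard

### The job

Open the yellow door of the bench cupboard by touch alone: press it in near its free edge until the catch lets go, draw the finger back so that the spring sets the door ajar, then swing it wide open with the side of the finger, about square to the cupboard's front. Push gently and grip or lift nothing; leave the white door shut and the jars, bottles and tools where they stand.

Things in the scene. Friction and masses are not known exactly. Their poses are not given: they have to be found in the camera images.
- cabinet: Brown bench cupboard, fixed, 320 mm wide, 220 high, carcass 200 deep, two handleless doors over its front. Origin: centre of the carcass's underside, on the bench. x axis points to its back, y to its left as you face the doors, z up. Carcass front at x = -100 mm; shut doors: inner faces x = -105, outer x = -121. The flat top is bare but for the glaze pot at the back right.
- yellow_door (a joint): Angle (rad) of the yellow door, the right-hand one as you face the cupboard: 0 = shut, grows as it opens outward, limit 1.85; it can be pressed in to -0.034. Leaf 157.5 mm wide, 16 thick, from 13 to 219 mm above the bench; upright hinge at the right-hand end of the front, free edge at its middle. Once ajar it stays wherever it is pushed (hinge friction 0.05 N m).
- yellow_catch (a point): Where the yellow door's spring catch touches its inner face when shut: 130 mm from the hinge, 128 mm above the bench; fixed to the cupboard. Pressing the free edge in 3.5 to 5 mm (7 to 10 N) trips it; when the finger gives way a 9 mm rod comes out up to 43 mm here and sets the door at about 0.3 to 0.35 rad. It does not latch again: pushed shut, the door comes ajar again.
- yellow_door_press (a point): A good place to press: on the yellow door's outer face, 37.5 mm from its free edge, 184 mm above the bench (36 mm below the cupboard's top). Press towards the cabinet's +x. Moves with the door. Nearer the hinge it takes more force.
- yellow_door_edge (a point): Upper corner of the yellow door at its free edge, on the inner face, 219 mm above the bench. Moves with the door; ajar, it stands about 50 mm out from its shut place, and a finger can go down from above between door and carcass front.
- yellow_door_hinge (a point): Upper end of the yellow door's vertical hinge axis, on the leaf's inner face, 219 mm above the bench. The line from here to yellow_door_edge (157.5 mm) is the top of the inner face.
- white_door (a joint): Hinge angle (rad) of the white door, the left-hand one, the mirror image of the yellow one with a catch of its own; 0 = shut, positive = opening. To be left shut. Between the doors is a gap of 5 mm.
- dark_lid_jar: Cream jar with a black lid, 68 mm across, 102 mm high, loose, standing on the bench in front of the cupboard, clear of the swing of the door. Origin: centre of its underside.
- glaze_pot: White pot with a blue lid, 60 mm across, 64 mm high, loose, on top of the cupboard at the back right. Origin: centre of its underside.
- plaster_tub: White tub with a yellow label, 128 mm across, 145 mm high, loose, on the right half of the bench. Origin: centre of its underside.
- shaker_bottle: Dark grey drinking bottle, 74 mm across, 203 mm high, loose, on the right half of the bench. Origin: centre of its underside.
- pliers: Pliers with red handles, 155 mm long, 12 mm high, lying loose in the middle of the bench. Origin: at the pivot, on the bench.
- brush: Brush with a wooden handle, 200 mm long, lying loose in the middle of the bench. Origin: under its middle.

How it is judged (in metres and radians):
On the way, in this order (a step that is already met when the one before it is completed fails the run):
1. the catch is tripped and the yellow door has sprung ajar, no finger on it (value of joint yellow_door between 0.2 and 0.7 rad and contact force between the fingers and cabinet below 0.3 N), for 0.2 s.
2. the yellow door is swung wide open (value of joint yellow_door above 1.25 rad), for 0.2 s.
At the end, for the whole second after the job is handed in: The yellow door stands still, open by at least 1.25 rad (72 degrees); the white door is shut (within 0.03 rad); no bystander has shifted by 20 mm or more (value of joint yellow_door above 1.25 rad and velocity of joint yellow_door between -0.05 and 0.05 rad/s and value of joint white_door below 0.03 rad); the robot touches nothing.
It fails at once if the white door is released or opened (value of joint white_door above 0.03 rad).
It fails at once if the cupboard or its doors are gripped or shoved hard (fingers press on it with more than 35 N in all) (contact force between the fingers and cabinet above 35 N).
It fails at once if a jar, pot, tub, bottle or tool is picked up, knocked over or shifted by more than 20 mm (distance of any of dark_lid_jar, glaze_pot, plaster_tub, shaker_bottle, pliers, brush from where it was at the start of the episode above 0.02 m).
It also fails if it takes over 45 s, if anything falls off the work surface, if the arm or the gripper's body presses on something with over 40 N, if the wrist force passes 120 N, or if a joint passes its speed limit or range.

### The arm

A 7-joint arm with a two-finger parallel gripper is mounted at the origin on the work surface. World frame = base frame: x ahead of the robot, y to its left, z up, the work surface at z = 0. Lengths are in mm, angles in rad, forces in N, time in s.
With the tool pointing down it reaches from about 400 to 875 mm from the base axis. Payload 4.4 kg.
Tool frame: the origin (TCP) lies on the centre line of the jaws, within the pads' length; the fingertips stand 25 mm ahead of it and the grasp point (between the pads) lies 6 mm ahead of it (ctrl.finger_overhang is the distance from the TCP to the fingertips, in mm); z points along the fingers, y is the line along which they close (so a half turn about z gives the same grasp; the last joint's range is limited). The gripper opens to 85 mm and grips with 20 to 120 N. Pads are 22 mm wide; open, the fingers measure 114 mm over their backs; the gripper's body (76 mm by 85 mm) begins 54 mm behind the grasp point. The pads swing forward as they close: fully open they stand 13 mm farther back than shut.
Start: joints at [-1.248, 0.628, 0.038, 1.517, -0.027, 0.996, -0.02], TCP at [246.379, 601.51, 256.313] pointing down, gripper open.
Joint ranges: [-3.06, 3.06], [-0.37, 2.12], [-1.25, 1.32], [0.18, 2.47], [-1.1, 4.24], [0.23, 1.98], [-2.94, 2.94]. Speed limits (rad/s): [2.57, 2.57, 3.14, 3.14, 3.14, 3.14, 3.14].

### API

Orientations are given as [roll, pitch, yaw] about the fixed x, y, z axes, in that order (R = Rz(yaw) Ry(pitch) Rx(roll)).
In Python, from cell import ctrl gives the robot as it stands. The module is installed in compiled form; this text tells all that it offers.
- The arm moves only by the tool play_rows, never from a script. Its argument "targets" is a list of rows, each a list of 5 numbers: the closure, from 0 (fully open) to 1 (shut), then the shift along the tool's x, y, z in cm, then the turn about the tool's z in degrees. In form: [[gripper, dx, dy, dz, spin], ...]. A call has 1 to 10 rows; each row is the pose to reach, as a shift and turn from the pose commanded when the call began, along the tool's axes at that moment; what a row does not reach only later rows make up. A row lasts 1/10 s, in which the tool goes at most 50 mm and 8.59 degrees, less where a joint would pass 70% of its speed; a pose out of reach is approached as far as the arm can. A call with a gripper value outside its range is refused whole. The fingers move at their own pace and stop on an object; the grip force is fixed at half the most. Time passes only in rows, so rows that repeat a pose let the fingers close. It gives the time, the measured TCP pose, the force, the opening and the grip force at its end, in the units of the state.
- ctrl.read_state(): the state, without advancing time (a new reading comes with each control period).
- ctrl.get_image(name): name is "side" or "top"; returns (picture, depth): 400x640x3 uint8, red, green, blue; 400x640 float32, mm along the optical axis (not along the pixel's ray), 0 where there is no reading.
- ctrl.calibration(name): a dict with "vfov" (degrees; the focal length in pixels is half the picture's height over the tangent of half this angle, whatever the lens; pixels are square), "cx", "cy" (the principal point, pixels), "extrinsics" (4x4, takes a point from camera to world coordinates). Camera axes: x right, y down, z forward; pixel columns grow to the right and rows downward; lengths in mm; the calibration is good to about 2 mm. A picture is of the moment at which its call begins. calibration takes no time and is no camera call.
- ctrl.finish_job(): hands the job in; it is judged then, once.
Trained networks look in the newest picture that a camera, given by its name, has taken for a name from the list of things; names that differ only in an ending like _2 or _b are one class to them, and where a whole thing is asked for, a point or a joint stands for the part that bears it (a point fixed in the world has none). Each returns a list of dicts, best first, with "confidence" (0 to 1); they miss things now and then, are a little off and sometimes report something else, mostly with a low value. They report only what shows in the picture. A call takes as long as a camera call.
- ctrl.search_frame(camera, name): "bbox" ([left, top, right, bottom] in pixels, round what is visible of it).
- ctrl.trace(camera, name): "pixels" (400x640 bool, what is visible of it) and "bbox" ([left, top, right, bottom] in pixels, round what is visible of it).
The state is a dict: "clock": time; "qpos": joint angles; "qd": joint speeds; "tau": joint torques, N m; "eef_pos": TCP position; "tool_rot": TCP orientation; "force": force on the tool from outside, world axes, zero at the start; "torque": the same for the moment, N m; "width": finger opening in mm; "gripper_force": force on a finger pad.
Only numpy, scipy, OpenCV 4.12 (cv2) and the standard library are available. Lean on these libraries where they do the work, as an engineer would, in place of code of your own. Each camera call takes 0.05 s, during which the arm holds its last target. There are 200 camera calls.

## Working session

There is one attempt and no reset: what is moved stays moved. The work goes in short steps, Python scripts to look and compute and a tool call to move; the robot and the scene stay as the last step left them, time stands still between calls to the robot, and variables do not carry over. Pictures are saved under pics/ and viewed, at most 10 in all, crops included, and the job is handed in when it is done.

Besides the shell and the picture viewer there is one more tool, called after ">>>" by a JSON object that holds its "fn" and its "kwargs". play_rows: Moves the arm, as the interface text tells. Its arguments: {"type":"object","properties":{"targets":{"type":"array"}},"required":["targets"]}

```bash
mkdir -p pics
cat > h.py <<'E'
import numpy as np, cv2
from cell import ctrl
def cal(n):
    c=ctrl.calibration(n); f=200/np.tan(np.radians(c["vfov"])/2); return c,f
def cloud(n,d):
    c,f=cal(n); v,u=np.mgrid[0:400,0:640]
    P=np.stack([(u-c["cx"])*d/f,(v-c["cy"])*d/f,d],-1); T=np.array(c["extrinsics"])
    return P@T[:3,:3].T+T[:3,3]
E
python3 - <<'E'
from h import *
ims=[]
for n in("side","top"):
    im,d=ctrl.get_image(n); cv2.imwrite(f"pics/{n}0.png",im[:,:,::-1]); np.save(n+"0.npy",cloud(n,d))
    P=cloud(n,d)
    print(n,np.array(ctrl.calibration(n)["extrinsics"]).round(2).tolist())
    for t in("yellow_door","white_door","cabinet","dark_lid_jar","glaze_pot","shaker_bottle","plaster_tub"):
        for r in ctrl.trace(n,t)[:1]:
            m=r["pixels"]&(d>0); q=P[m]
            if len(q): print(n,t,round(r["confidence"],2),np.round(r["bbox"]),np.percentile(q,[3,50,97],axis=0).round().tolist())
s=ctrl.read_state();print({k:np.round(s[k],3).tolist() for k in("clock","eef_pos","tool_rot","force","width")}, ctrl.finger_overhang)
E
```

```text
side [[0.96, -0.21, 0.19, 250.32], [-0.28, -0.73, 0.63, -734.43], [0.0, -0.66, -0.76, 1042.24], [0.0, 0.0, 0.0, 1.0]]
side yellow_door 0.79 [284. 126. 333. 180.] [[444.0, 245.0, 21.0], [518.0, 249.0, 132.0], [594.0, 260.0, 219.0]]
side white_door 0.36 [282. 126. 330. 176.] [[444.0, 245.0, 18.0], [518.0, 249.0, 132.0], [595.0, 261.0, 219.0]]
side cabinet 0.8 [223.  90. 333. 186.] [[284.0, 244.0, 26.0], [429.0, 252.0, 206.0], [589.0, 451.0, 222.0]]
side dark_lid_jar 0.84 [305. 189. 325. 222.] [[459.0, 29.0, 12.0], [485.0, 40.0, 83.0], [515.0, 85.0, 104.0]]
side glaze_pot 0.68 [285.  81. 304. 106.] [[487.0, 392.0, 222.0], [510.0, 403.0, 267.0], [539.0, 442.0, 286.0]]
side shaker_bottle 0.7 [304. 299. 337. 356.] [[336.0, -411.0, 18.0], [364.0, -396.0, 190.0], [399.0, -350.0, 204.0]]
side plaster_tub 0.96 [353. 280. 403. 348.] [[470.0, -428.0, 26.0], [516.0, -384.0, 144.0], [580.0, -317.0, 148.0]]
top [[0.0, -0.98, 0.17, 195.73], [-1.0, -0.0, -0.01, 21.89], [0.01, -0.17, -0.98, 1531.34], [0.0, 0.0, 0.0, 1.0]]
top yellow_door 0.69 [229. 139. 248. 205.] [[446.0, 247.0, 28.0], [520.0, 249.0, 178.0], [595.0, 263.0, 223.0]]
top white_door 0.69 [227. 193. 250. 260.] [[284.0, 246.0, 23.0], [357.0, 247.0, 176.0], [436.0, 261.0, 223.0]]
top cabinet 0.75 [154. 140. 248. 259.] [[282.0, 247.0, 34.0], [424.0, 339.0, 219.0], [591.0, 461.0, 225.0]]
top dark_lid_jar 0.63 [294. 176. 315. 206.] [[459.0, 33.0, 7.0], [483.0, 63.0, 101.0], [518.0, 93.0, 107.0]]
top glaze_pot 0.76 [157. 154. 186. 177.] [[489.0, 395.0, 231.0], [511.0, 417.0, 283.0], [540.0, 447.0, 288.0]]
top shaker_bottle 0.59 [233. 142. 251. 209.] [[445.0, 247.0, 8.0], [520.0, 249.0, 177.0], [597.0, 271.0, 223.0]]
top plaster_tub 0.57 [420. 148. 466. 201.] [[471.0, -424.0, 22.0], [521.0, -360.0, 145.0], [583.0, -312.0, 151.0]]
{'clock': 0.8, 'eef_pos': [246.387, 601.523, 256.359], 'tool_rot': [3.142, -0.0, 2.753], 'force': [0.014, 0.21, -0.063], 'width': 85.41} 25.0
```

Run:
```python
from h import *
S=np.load("side0.npy").reshape(-1,3);T=np.load("top0.npy").reshape(-1,3)
for P in(S,T):
    for z0,z1 in((60,140),(140,205)):
        m=(abs(P[:,1]-250)<15)&(P[:,0]>285)&(P[:,0]<595)&(P[:,2]>z0)&(P[:,2]<z1)
        q=P[m]; 
        for _ in range(3):
            k=np.polyfit(q[:,0],q[:,1],1); r=q[:,1]-np.polyval(k,q[:,0]); q=q[abs(r)<4]
        print(len(q),k.round(4),np.polyval(k,[478,597]).round(1),np.percentile(P[m][:,0],[1,99]).round())
a=cv2.imread("pics/side0.png")[60:360,180:440];b=cv2.imread("pics/top0.png")[60:360,100:360]
cv2.imwrite("pics/v1.png",cv2.resize(np.hstack([a,b]),None,fx=1.5,fy=1.5))
```

```text
1307 [1.090000e-02 2.431955e+02] [248.4 249.7] [288. 593.]
1195 [1.17000e-02 2.42931e+02] [248.5 249.9] [288. 592.]
407 [9.600000e-03 2.432512e+02] [247.9 249. ] [289. 593.]
380 [9.300000e-03 2.434944e+02] [247.9 249. ] [288. 591.]
```

View pics/v1.png

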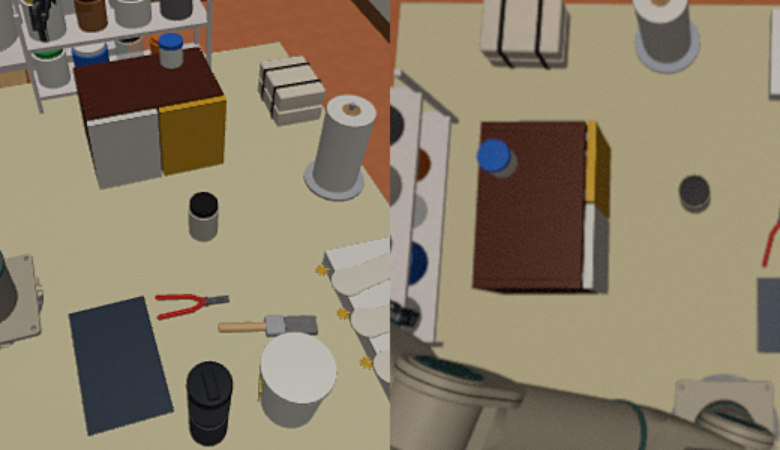

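>>> {"fn": "play_rows", "kwargs": {"targets": [[0.5,0,0,-3,0],[1,0,0,-6,0],[1,0,0,-6,0]]}}

```text
clock: 1.1
eef_pos: [247.4, 603.7, 321.0]
tool_rot: [3.133, -0.0, 2.753]
force: [0.2, 0.5, -0.1]
width: 44.1
gripper_force: 0.0
```

>>> {"fn": "play_rows", "kwargs": {"targets": [[1,-4.1,-3.3,0,7.4],[1,-8.2,-6.6,0,14.9],[1,-12.4,-9.8,0,22.4],[1,-16.5,-13.1,0,29.8],[1,-20.6,-16.4,0,37.3],[1,-24.7,-19.7,0,44.7],[1,-28.8,-23.0,0,52.2],[1,-32.9,-26.3,0,59.6],[1,-37.1,-29.5,0,67.1],[1,-37.1,-29.5,0,67.1]]}}

```text
clock: 2.1
eef_pos: [479.7, 182.8, 316.4]
tool_rot: [3.14, 0.002, 1.573]
force: [0.3, 0.6, -0.3]
width: 0.0
gripper_force: 0.0
```

>>> {"fn": "play_rows", "kwargs": {"targets": [[1,0,0,4,0],[1,0,0,8,0],[1,0.8,0,11.6,0],[1,1.5,0,11.6,0],[1,2.5,0,11.6,0],[1,2.5,0,11.6,0],[1,2.5,0,11.6,0]]}}

```text
clock: 2.8
eef_pos: [478.6, 213.7, 202.1]
tool_rot: [3.138, -0.001, 1.583]
force: [-0.9, 0.4, 0.1]
width: -0.2
gripper_force: 0.0
```

>>> {"fn": "play_rows", "kwargs": {"targets": [[1,0.8,0,0,0],[1,1.4,0,0,0],[1,1.8,0,0,0],[1,2.0,0,0,0],[1,2.1,0,0,0],[1,2.2,0,0,0],[1,2.2,0,0,0]]}}

```text
clock: 3.5
eef_pos: [477.3, 234.8, 200.2]
tool_rot: [-3.141, 0.0, 1.581]
force: [0.3, 0.6, 0.0]
width: 0.0
gripper_force: 0.0
```

>>> {"fn": "play_rows", "kwargs": {"targets": [[1,0.1,0,0,0],[1,0.2,0,0,0],[1,0.3,0,0,0],[1,0.4,0,0,0],[1,0.4,0,0,0]]}}

```text
clock: 4.0
eef_pos: [477.2, 236.6, 200.2]
tool_rot: [-3.141, 0.003, 1.58]
force: [-0.7, -5.2, 2.0]
width: -0.4
gripper_force: 0.0
```

>>> {"fn": "play_rows", "kwargs": {"targets": [[1,0.1,0,0,0],[1,0.2,0,0,0],[1,0.2,0,0,0],[1,0.2,0,0,0]]}}

```text
clock: 4.4
eef_pos: [477.1, 237.6, 200.2]
tool_rot: [-3.14, 0.004, 1.579]
force: [-0.2, -7.7, 3.0]
width: -0.1
gripper_force: 0.0
```

>>> {"fn": "play_rows", "kwargs": {"targets": [[1,0.1,0,0,0],[1,0.2,0,0,0],[1,0.3,0,0,0],[1,0.3,0,0,0]]}}

```text
clock: 4.8
eef_pos: [476.8, 240.0, 200.2]
tool_rot: [-3.139, 0.005, 1.579]
force: [-1.0, -8.9, 3.3]
width: -0.1
gripper_force: 0.0
```

>>> {"fn": "play_rows", "kwargs": {"targets": [[1,0.1,0,0,0],[1,0.1,0,0,0],[1,-0.8,0,0,0],[1,-2,0,0,0],[1,-4,0,0,0],[1,-6,0,0,0],[1,-7.5,0,0,0],[1,-7.5,0,0,0],[1,-7.5,0,0,0],[1,-7.5,0,0,0]]}}

```text
clock: 5.8
eef_pos: [478.1, 170.3, 200.3]
tool_rot: [3.141, -0.001, 1.583]
force: [0.5, 0.5, -0.2]
width: 0.2
gripper_force: 0.0
```

Run:
```python
from h import *
for n in("side","top"):
    im,d=ctrl.get_image(n); P=cloud(n,d); np.save(n+"1.npy",P)
    cv2.imwrite(f"pics/{n}1.png",im[:,:,::-1])
    for r in ctrl.trace(n,"yellow_door")[:1]:
        q=P[r["pixels"]&(d>0)]; q=q[(q[:,2]>140)&(q[:,2]<212)]
        k=np.polyfit(q[:,0],q[:,1],1); q=q[abs(q[:,1]-np.polyval(k,q[:,0]))<10]; k=np.polyfit(q[:,0],q[:,1],1)
        print(n,r["confidence"],len(q),k,np.arctan(k[0]),np.percentile(q,[2,98],axis=0).round().tolist())
a=cv2.imread("pics/side1.png")[60:260,180:440];b=cv2.imread("pics/top1.png")[60:260,100:360]
cv2.imwrite("pics/v2.png",cv2.resize(np.hstack([a,b]),None,fx=1.5,fy=1.5))
s=ctrl.read_state();print(s["clock"],s["eef_pos"],s["force"])
```

```text
side 0.65 784 [-4.78451121e-02  2.64513922e+02] -0.04780865383397427 [[287.0, 229.0, 141.0], [578.0, 251.0, 210.0]]
6.0 [477.96689471 169.70626939 200.19660044] [ 0.20468729 -0.22992828 -0.14730344]
```

View pics/v2.png

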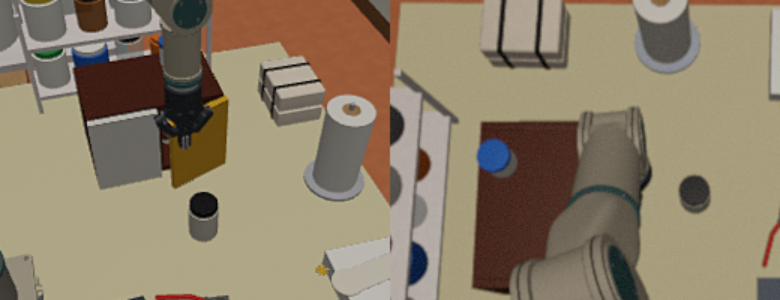

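Run:
```python
from h import *
im=cv2.imread("pics/side1.png"); h=cv2.cvtColor(im,cv2.COLOR_BGR2HSV); P=np.load("side1.npy")
m=(h[...,0]>15)&(h[...,0]<30)&(h[...,1]>180)&(P[...,0]>430)&(P[...,0]<610)&(P[...,1]>150)&(P[...,1]<265)&(P[...,2]>20)&(P[...,2]<210)
q=P[m]
for _ in range(3):
    k=np.polyfit(q[:,0],q[:,1],1); q=q[abs(q[:,1]-np.polyval(k,q[:,0]))<6]
print(len(q),k,np.arctan(k[0]),np.percentile(q,[1,99],axis=0).round().tolist())
```

```text
1137 [ 0.35061244 38.34040655] 0.33722031851004497 [[455.0, 197.0, 22.0], [602.0, 251.0, 205.0]]
```

>>> {"fn": "play_rows", "kwargs": {"targets": [[1,0,0,-4,0],[1,0,0,-7.5,0],[1,0,0,-7.5,0],[1,4,-0.6,-7.5,0],[1,7.6,-1.1,-7.5,0],[1,7.6,-1.1,-7.5,0],[1,7.6,-1.1,-7.5,0],[1,7.6,-1.1,-7.5,0]]}}

```text
clock: 6.8
eef_pos: [466.2, 243.6, 274.9]
tool_rot: [-3.141, 0.001, 1.581]
force: [-0.0, -0.4, 0.5]
width: -0.3
gripper_force: 0.0
```

>>> {"fn": "play_rows", "kwargs": {"targets": [[1,0.1,0,2,0],[1,0.1,0,3.5,0],[1,0.1,0,4.5,0],[1,0.1,0,5.5,0],[1,0.1,0,6.5,0],[1,0.1,0,6.5,0],[1,0.1,0,6.5,0]]}}

```text
clock: 7.5
eef_pos: [466.4, 245.7, 210.3]
tool_rot: [3.142, 0.0, 1.581]
force: [1.1, 0.3, 0.6]
width: -0.1
gripper_force: 0.0
```

>>> {"fn": "play_rows", "kwargs": {"targets": [[1,-0.6,0.6,0,0],[1,-1.4,1.1,0,0],[1,-2.4,1.5,0,0],[1,-3.3,1.8,0,0],[1,-4.2,2.3,0,0],[1,-5.0,2.8,0,0],[1,-5.8,3.4,0,0],[1,-6.8,4.2,0,0],[1,-7.6,5.1,0,0],[1,-7.6,5.1,0,0]]}}

```text
clock: 8.5
eef_pos: [519.9, 168.2, 210.4]
tool_rot: [3.14, 0.001, 1.579]
force: [-1.0, 0.1, 0.2]
width: -0.2
gripper_force: 0.0
```

>>> {"fn": "play_rows", "kwargs": {"targets": [[1,-0.8,1.0,0,0],[1,-1.4,2.1,0,0],[1,-2.0,3.2,0,0],[1,-2.4,4.4,0,0],[1,-2.7,5.3,0,0],[1,-2.7,5.8,0,0],[1,-2.7,5.8,0,0],[1,-2.7,5.8,0,0]]}}

```text
clock: 9.3
eef_pos: [576.1, 144.2, 210.1]
tool_rot: [-3.141, -0.0, 1.582]
force: [0.5, 0.6, -0.2]
width: 0.0
gripper_force: 0.0
```

Run:
```python
from h import *
for n in("side","top"):
    im,d=ctrl.get_image(n); np.save(n+"2.npy",cloud(n,d))
    cv2.imwrite(f"pics/{n}2.png",im[:,:,::-1])
a=cv2.imread("pics/side2.png")[60:260,180:440];b=cv2.imread("pics/top2.png")[60:260,100:360]
cv2.imwrite("pics/v3.png",cv2.resize(np.hstack([a,b]),None,fx=1.5,fy=1.5))
im=cv2.imread("pics/side2.png"); h=cv2.cvtColor(im,cv2.COLOR_BGR2HSV); P=np.load("side2.npy")
m=(h[...,0]>15)&(h[...,0]<30)&(h[...,1]>180)&(P[...,0]>500)&(P[...,0]<640)&(P[...,1]>90)&(P[...,1]<262)&(P[...,2]>20)&(P[...,2]<210)
q=P[m]
for _ in range(3):
    k=np.polyfit(q[:,1],q[:,0],1); q=q[abs(q[:,0]-np.polyval(k,q[:,1]))<6]
print(len(q),k,np.pi/2-np.arctan(k[0]),np.percentile(q,[1,99],axis=0).round().tolist())
```

```text
339 [3.07815641e-02 5.88293072e+02] 1.5400244791016957 [[589.0, 105.0, 30.0], [598.0, 232.0, 207.0]]
```

View pics/v3.png

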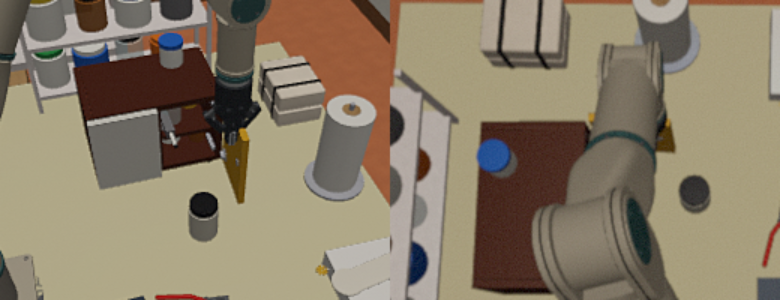

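The door now stands at about 1.53 rad, with the finger on its inner side. I'll move the finger off sideways and then up.

>>> {"fn": "play_rows", "kwargs": {"targets": [[1,0,-1,0,0],[1,0,-2.5,0,0],[1,0,-3,0,0],[1,0,-3,-4,0],[1,0,-3,-8,0],[1,0,-3,-10,0],[1,0,-3,-10,0],[1,0,-3,-10,0],[1,0,-3,-10,0]]}}

```text
clock: 10.3
eef_pos: [545.4, 143.7, 309.1]
tool_rot: [-3.139, 0.0, 1.582]
force: [-0.7, 0.2, -0.2]
width: 0.1
gripper_force: 0.0
```

Run:
```python
from h import *
im,d=ctrl.get_image("side"); P=cloud("side",d); h=cv2.cvtColor(im,cv2.COLOR_RGB2HSV)
m=(h[...,0]>15)&(h[...,0]<30)&(h[...,1]>180)&(P[...,0]>500)&(P[...,0]<640)&(P[...,1]>90)&(P[...,1]<262)&(P[...,2]>20)&(P[...,2]<210)
q=P[m]
for _ in range(3):
    k=np.polyfit(q[:,1],q[:,0],1); q=q[abs(q[:,0]-np.polyval(k,q[:,1]))<6]
a=np.pi/2-np.arctan(k[0]); s=ctrl.read_state(); print(len(q),a,s["eef_pos"],s["force"])
if a>1.4: print(ctrl.finish_job())
```

```text
468 1.5301094757587526 [545.41946888 143.61107199 308.97649116] [-0.87194653  0.48646518  0.94852796]
the job is handed in; nothing more can be done
None
```

The yellow door stands open at about 1.52 rad, the white door looked shut in the last picture, the finger is clear of everything, and I handed the job in at about 10 s; no verdict came back.

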